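# Let two refill rolls out of the gravity-feed crate

### The arm

A 7-joint arm with a two-finger parallel gripper is mounted at the origin on the work surface. World frame = base frame: x ahead of the robot, y to its left, z up, the work surface at z = 0. Lengths are in m, angles in rad, forces in N, time in s.
With the tool pointing down it reaches from about 0.4 to 0.85 m from the base axis. Payload 10.4 kg.
Tool frame: the origin (TCP) lies on the centre line of the jaws, within the pads' length; the fingertips stand 14 mm ahead of it and the grasp point (between the pads) lies 5 mm behind it (tip_reach is the z of the fingertips in the tool frame, in m); z points along the fingers, x is the direction in which the jaws open and shut, and the axes are right-handed (so a half turn about z gives the same grasp; the last joint's range is limited). The gripper opens to 87 mm and grips with 3 to 60 N. Pads are 19 mm wide; open, the fingers measure 117 mm over their backs; the gripper's body (75 mm by 190 mm) begins 51 mm behind the grasp point.
Start: joints at [1.082, 0.332, -0.065, 1.46, 0.022, 1.35, -0.088], TCP at [0.281, -0.558, 0.237] pointing down, gripper open.
Joint ranges: [-2.6, 2.6], [-0.5, 2.12], [-1.47, 1.34], [0.16, 2.42], [-1.27, 4.41], [0.06, 2.06], [-2.6, 2.6]. Speed limits (rad/s): [2.22, 2.22, 2.79, 2.79, 3.14, 3.14, 3.14].

### API

Orientations are given as a unit quaternion [x, y, z, w].
In Python, from bench import * gives the robot as it stands.
- The arm moves only by the tool carry_out, never from a script. Its argument "rows" is a list of rows, each a list of 5 numbers: the closure, from -1 (fully open) to 1 (shut), so that 0 is half open, then the shift along the tool's x, y, z in units of 30 mm (1.0 is 30 mm), then the turn about the tool's z in units of 5 degrees (1.0 is 5 degrees). In form: [[jaw, x, y, z, turn], ...]. A call has 1 to 20 rows; each row shifts and turns the pose as measured when the row begins, along the tool's axes as they then stand; what a row does not reach is not made up. A row lasts 1/12 s, in which the tool goes at most 41.7 mm and 7.16 degrees, less where a joint would pass 70% of its speed; a pose out of reach is approached as far as the arm can. A call is refused whole if a number of a shift passes 1 or a number of a turn 1, either way. A call with a gripper value outside its range is refused whole. The fingers move at their own pace and stop on an object; "force" is the grip in N (left out, the last holds). Time passes only in rows, so rows that do not move let the fingers close. It gives the time, the measured TCP pose, the force and the opening at its end, in the units of the state.
- read_state(): the state, without advancing time (a new reading comes with each control period).
- camera(name): name is "side" or "top" or "wrist"; returns the picture (420x560x3 uint8, blue, green, red); there is no depth.
- camera_info(name): a dict with "fx", "fy", "cx", "cy" (pixels), "dist_coeffs" ([k1, k2, p1, p2, k3] as OpenCV has them; the pictures are not rectified), "extrinsics" (4x4, takes a point from camera to world coordinates); the wrist camera has in their place "tool_from_camera" (4x4, takes a point from camera to tool coordinates, whose origin is the TCP and whose axes are the tool frame's). Camera axes: x right, y down, z forward; pixel columns grow to the right and rows downward; lengths in m; the calibration is good to about 2 mm. A picture is of the moment at which its call begins: read the wrist's pose just before it. camera_info takes no time and is no camera call.
- close_job(): hands the job in, once; it reports no verdict.
Trained networks look in the newest picture that a camera, given by its name, has taken for a name from the list of things; names that differ only in an ending like _2 or _b are one class to them, and where a whole thing is asked for, a point or a joint stands for the part that bears it (a point fixed in the world has none). Each returns a list of dicts, best first, with "conf" (0 to 1); they miss things now and then, are a little off and sometimes report something else, mostly with a low value. They report only what shows in the picture. A call takes as long as a camera call. They do not tell look-alikes from the thing itself.
- recognise(query, camera): "box" ([centre column, centre row, width, height] in pixels, round what is visible of it).
- silhouettes(query, camera): "mask" (420x560 bool, what is visible of it) and "box" ([centre column, centre row, width, height] in pixels, round what is visible of it).
- pinpoint(query, camera): "xy" ([column, row] in pixels: a listed point, or the origin of a listed thing).
The state is a dict: "time": time; "joint_positions": joint angles; "joint_vel": joint speeds; "joint_torque": joint torques, N m; "ee_pos": TCP position; "eef_rot": TCP orientation; "ft_force": force on the tool from outside, world axes, zero at the start; "torque": the same for the moment, N m; "width": finger opening in m.
Only numpy, scipy, OpenCV 4.12 (cv2) and the standard library are available. Lean on these libraries where they do the work, as an engineer would, in place of code of your own. Each camera call takes 0.05 s, during which the arm holds its last target. There are 200 camera calls.

### The job

Two fresh dust-roller refills are wanted from the pine feed crate: press the paddle of its rocking lever right down so that the slat gate lifts and the front roll drops into the trough, let the paddle come all the way back up so that the next roll comes to the gate, then do the same once more. Leave the third roll waiting behind the closed gate; press only on the paddle, and do not touch the rolls or move the clamp, cup, bottle or brush standing round the crate.

Things in the scene. Friction and masses are not known exactly. Their poses are not given: they have to be found in the camera images.
- crate: Open-topped slatted pine gravity-feed crate, 312 mm long (x), 125 mm wide over the walls, 138 mm high, screwed to the table (fixed). Origin on the table under its middle; x points from the front (low trough) to the back, y to the crate's left, z up. Its lane floor slopes down 12 degrees to the front. The high side walls reach from x = -15 to +162 mm; farther forward are only the trough's low sides.
- trough (a point): Middle of the floor of the catch trough in front of the gate: open-topped, 105 mm wide, 112 mm long, 18 mm lower than the end of the lane, sloping to a 34 mm high lip at the very front. It holds two rolls one behind the other.
- rocker (a joint): Angle (rad) of the rocking lever: 0 at rest (paddle up, gate shut), growing as the paddle goes down and the gate lifts, to a hard stop at 0.78; a roll gets out only near the stop, in under a second. While down, a steel bar on the lever holds the other rolls back; once it is up the next runs to the gate in under a second. It springs back by itself; pushing the paddle takes 3 N at first, 5 N at the stop.
- paddle (a point): Middle of the top face of the lever's thumb paddle, a ribbed aluminium plate 44 mm (x) by 42 mm (y) by 6 mm at the lever's tail, outside the crate's left wall (middle 29 mm from the wall). At rest it is 172 mm above the table and slopes up 22 degrees to the back; at the stop it is 63 mm lower, 16 mm farther back, and slopes down 22 degrees to the back.
- rocker_pivot (a point): Fixed point on the lever's pivot line, at the same crate y as the paddle's middle, 120 mm above the table. The pivot line runs along the crate's y axis. The paddle's middle, 85 mm away and straight behind it (towards the crate's +x) seen from above, swings round this point in the crate's x-z plane, by the angle of the rocker joint.
- gate (a point): Middle of the lower edge of the slat gate at the lever's front end: two pine slats, together 129 mm wide, 36 mm high, 9 mm thick, across the crate between its walls and the trough. At rest its edge is 34 mm above the lane floor, stopping the first roll; it swings forward and up as the paddle goes down.
- roll_1: Front refill roll, at the gate: rigid white paper roll in a smooth wrapper, 50 mm in diameter, 100 mm long, about 80 g, lying across the lane along the crate's y. Origin at its centre (its axes turn as it rolls). In the trough its centre ends about 114 mm in front of the crate's origin.
- roll_2: Second roll, same size and origin, behind the first in the lane. In the trough its centre ends about 65 mm in front of the crate's origin.
- roll_3: Third roll, same size and origin, behind the second. It must stay in the lane: it comes to the gate (centre about 7 mm behind the crate's origin, 86 mm above the table) after the second is let out.
- clamp: Record clamp of knurled aluminium, 76 mm in diameter, 50 mm high with a narrower screw knob on top; origin in the middle of its underside. Bystander.
- cup: Chipped white enamel cup with one handle, 80 mm in diameter, 78 mm high; origin in the middle of its underside. Bystander.
- bottle: Amber glass bottle with a cork, 54 mm in diameter, 135 mm high; origin in the middle of its underside. Bystander.
- brush: Small stylus brush with a horn handle, about 120 mm long, 18 mm wide and 12 mm high, lying on the table; origin on its underside near the middle. Bystander.
Not all that is in view belongs to the job. Leave any red look-alike of the roll_2 alone.

How it is judged:
By the outcome, as a careful person would: the job done as asked, in the order asked, and still so for the second after the job is handed in, with the robot touching nothing.
It also fails if it takes over 58 s, if anything falls off the work surface, if the arm or the gripper's body presses on something with over 40 N, if the wrist force passes 120 N, or if a joint passes its speed limit or range.

## Working session

There is one attempt and no reset: what is moved stays moved. The work goes in short steps, Python scripts to look and compute and a tool call to move; the robot and the scene stay as the last step left them, time stands still between calls to the robot, and variables do not carry over. Pictures are saved under pics/ and viewed, about 8 in all and at most 12, crops included, and the job is handed in when it is done.

Besides the shell and the picture viewer there is one more tool, called after "Request:" in YAML: its name, and indented under it one key for each argument. carry_out: Moves the arm, as the interface text tells. Its arguments: {"type":"object","properties":{"rows":{"type":"array","items":{"type":"array","items":{"type":"number"}}},"force":{"type":"number"}},"required":["rows"]}

```bash
mkdir -p pics
cat > h.py <<'E'
from bench import *
import numpy as np, cv2
def ray(cam,uv):
    i=camera_info(cam);K=np.array([[i['fx'],0,i['cx']],[0,i['fy'],i['cy']],[0,0,1]])
    p=cv2.undistortPoints(np.array([[uv]],float),K,np.array(i['dist_coeffs'],float))[0,0]
    T=np.array(i['extrinsics']);d=T[:3,:3]@np.array([p[0],p[1],1]);return T[:3,3],d/np.linalg.norm(d)
def atz(cam,uv,z):
    o,d=ray(cam,uv);return o+d*(z-o[2])/d[2]
def proj(cam,P):
    i=camera_info(cam);K=np.array([[i['fx'],0,i['cx']],[0,i['fy'],i['cy']],[0,0,1]])
    T=np.linalg.inv(np.array(i['extrinsics']));r=cv2.Rodrigues(T[:3,:3])[0]
    return cv2.projectPoints(np.atleast_2d(np.array(P,float)),r,T[:3,3],K,np.array(i['dist_coeffs'],float))[0][:,0]
def tri(u1,u2,c1='top',c2='side'):
    A=np.zeros((3,3));b=np.zeros(3);L=[ray(c1,u1),ray(c2,u2)]
    for o,d in L:
        M=np.eye(3)-np.outer(d,d);A+=M;b+=M@o
    X=np.linalg.solve(A,b);return X,[round(float(np.linalg.norm(np.cross(X-o,d))),4) for o,d in L]
E
python3 - <<'E'
from h import *
s=read_state();print({k:np.round(v,3) for k,v in s.items()})
for c in('top','side'):
    cv2.imwrite(f'pics/{c}0.png',camera(c)); print(c,np.round(camera_info(c)['extrinsics'],3).tolist())
R={}
for q in('crate','trough','paddle','rocker_pivot','gate','roll_1','clamp','cup','bottle','brush'):
    for c in('top','side'):
        r=pinpoint(q,c);R[q,c]=r;print(q,c,[(np.round(a['xy'],1).tolist(),round(a['conf'],2)) for a in r[:4]])
    if R[q,'top'] and R[q,'side']:
        X,e=tri(R[q,'top'][0]['xy'],R[q,'side'][0]['xy']);print('   ',np.round(X,4),e)
E
```

```text
{'time': np.float64(0.0), 'joint_positions': array([ 1.082,  0.333, -0.065,  1.461,  0.022,  1.35 , -0.089]), 'joint_vel': array([ 0.   , -0.001, -0.   , -0.001,  0.001,  0.001, -0.002]), 'joint_torque': array([ 0.0000e+00, -6.2326e+01,  2.5000e-02, -3.8989e+01, -6.1000e-02,
        4.0000e-02,  0.0000e+00]), 'ee_pos': array([ 0.281, -0.558,  0.236]), 'eef_rot': array([ 0.851, -0.525, -0.001, -0.   ]), 'ft_force': array([ 0.311,  0.54 , -0.958]), 'torque': array([-0.024, -0.001,  0.009]), 'width': np.float64(0.087)}
top [[-0.014, -0.997, 0.079, 0.52], [-1.0, 0.015, 0.013, 0.015], [-0.015, -0.079, -0.997, 0.971], [0.0, 0.0, 0.0, 1.0]]
side [[-0.989, -0.076, 0.127, 0.463], [-0.148, 0.559, -0.816, 0.706], [-0.009, -0.825, -0.564, 0.586], [0.0, 0.0, 0.0, 1.0]]
crate top [([236.4, 239.5], 0.94)]
crate side [([295.6, 292.2], 0.8)]
    [ 0.5177  0.1346 -0.0015] [0.0028, 0.0028]
trough top [([221.1, 274.0], 0.96), ([289.6, 313.7], 0.55)]
trough side [([334.3, 298.1], 0.9)]
    [0.4439 0.1657 0.0253] [0.0018, 0.0018]
paddle top [([195.1, 191.7], 0.88)]
paddle side [([236.9, 235.1], 0.85), ([2
[... 264 characters left out ...]
[306.8, 262.5], 0.79), ([377.4, 260.8], 0.38)]
    [0.4993 0.1389 0.0803] [0.0034, 0.0034]
roll_1 top [([233.2, 242.5], 0.92), ([245.9, 192.9], 0.74), ([210.9, 120.3], 0.73), ([339.3, 164.6], 0.73)]
roll_1 side [([293.7, 258.1], 0.7), ([269.0, 243.4], 0.68), ([322.6, 192.8], 0.66), ([238.3, 205.6], 0.65)]
    [0.5173 0.1315 0.0818] [0.003, 0.003]
clamp top [([289.5, 311.8], 0.85)]
clamp side []
cup top [([310.4, 241.5], 0.58), ([186.0, 226.1], 0.4)]
cup side []
bottle top [([281.1, 139.5], 0.9)]
bottle side [([193.8, 250.1], 0.96)]
    [ 0.7497  0.0318 -0.0099] [0.001, 0.001]
brush top [([151.1, 240.7], 0.56)]
brush side [([277.9, 384.0], 0.74)]
    [ 0.52    0.3313 -0.003 ] [0.0005, 0.0005]
```

Run:
```python
from h import *
# yaw fit: paddle in crate frame: pivot + 79mm
print(np.degrees(np.arctan2(0.1346-0.1657,0.5177-0.4439)), np.degrees(np.arctan2(0.1904-.2172,.6084-.5424)))
a=cv2.imread('pics/top0.png');cv2.imwrite('pics/top0c.png',cv2.resize(a[60:360,100:400],None,fx=2,fy=2))
a=cv2.imread('pics/side0.png');cv2.imwrite('pics/side0c.png',cv2.resize(a[150:400,130:450],None,fx=2.4,fy=2.4))
```

```text
-22.85100601854788 -22.100133471534402
```

View pics/top0.png

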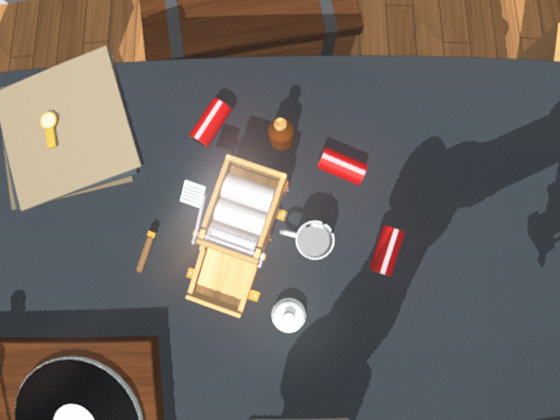

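View pics/side0c.png

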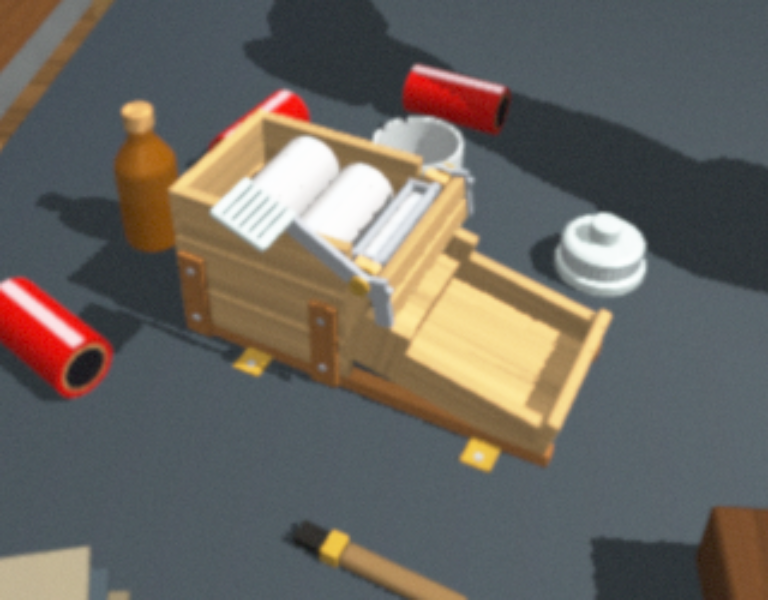

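The paddle is the ribbed plate left of the crate at top px (193,193), side px (235,238). The three white rolls sit behind the gate, at top px around (233,242), (240,215) and (246,193). The red rolls at (210,121), (342,166) and (388,250) are look-alikes that I'll leave alone. I'll move over the paddle now with the jaws shut.

Request:
carry_out:
  rows:
    - [1,-0.4,-0.5,-0.4,0]
    - [1,-0.8,-0.95,-0.4,0]
    - [1,-0.8,-0.95,0,0]
    - [1,-0.8,-0.95,0,0]
    - [1,-0.8,-0.95,0,0]
    - [1,-0.8,-0.95,0,0]
    - [1,-0.8,-0.95,0,0]
    - [1,-0.8,-0.95,0,0]
    - [1,-0.8,-0.95,0,0]
    - [1,-0.8,-0.95,0,0]
    - [1,-0.8,-0.95,0,0]
    - [1,-0.8,-0.95,0,0]
    - [1,-0.8,-0.95,0,0]
    - [1,-0.8,-0.95,0,0]
    - [1,-0.8,-0.95,0,0]
    - [1,-0.8,-0.95,0,0]

```text
time: 2.43
ee_pos: [0.5154, -0.0127, 0.2612]
eef_rot: [0.847, -0.532, 0.003, 0.002]
ft_force: [1.3, -0.9, -0.2]
width: 0.0009
```

Request:
carry_out:
  rows:
    - [1,0,0,0,-1]
    - [1,0,0,0,-1]
    - [1,0,0,0,-1]
    - [1,0,0,0,-1]
    - [1,0,0,0,-1]
    - [1,0,0,0,-1]
    - [1,0,0,0,-1]
    - [1,0,0,0,-1]
    - [1,0,0,0,0]

```text
time: 3.18
ee_pos: [0.5177, 0.0007, 0.2621]
eef_rot: [0.982, -0.187, 0.003, 0.001]
ft_force: [-0.1, 0.6, 0.5]
width: 0.0006
```

```bash
cat >> h.py <<'E'
from scipy.spatial.transform import Rotation as Ro
def wr(uv,z,s):
    i=camera_info('wrist');K=np.array([[i['fx'],0,i['cx']],[0,i['fy'],i['cy']],[0,0,1]])
    p=cv2.undistortPoints(np.array([[uv]],float),K,np.array(i['dist_coeffs'],float))[0,0]
    T=np.eye(4);T[:3,:3]=Ro.from_quat(s['eef_rot']).as_matrix();T[:3,3]=s['ee_pos'];T=T@np.array(i['tool_from_camera'])
    d=T[:3,:3]@np.array([p[0],p[1],1]);return T[:3,3]+d*(z-T[2,3])/d[2]
def todo(P,s):
    return Ro.from_quat(s['eef_rot']).as_matrix().T@(np.array(P)-s['ee_pos'])/0.03
E
python3 - <<'E'
from h import *
s=read_state();R=Ro.from_quat(s['eef_rot']).as_matrix()
print(s['time'],s['ee_pos'],np.round(R,3).tolist(),s['width'],s['joint_positions'])
print(np.round(camera_info('wrist')['tool_from_camera'],3).tolist())
cv2.imwrite('pics/w1.png',camera('wrist'))
for q,z in(('paddle',.172),('rocker_pivot',.12),('trough',.025),('gate',.08)):
    print(q,[(np.round(a['xy'],1).tolist(),round(a['conf'],2),np.round(wr(a['xy'],z,s),4).tolist()) for a in pinpoint(q,'wrist')[:2]])
print(todo([.607,.190,.25],s))
E
```

```text
3.1833 [0.51765672 0.0006608  0.26207821] [[0.93, -0.368, 0.006], [-0.368, -0.93, -0.004], [0.007, 0.001, -1.0]] 0.0005578126461443368 [ 0.49020556  0.12318986 -0.62652081  1.68056785  0.07846722  1.35618504
 -0.52561239]
[[1.0, -0.001, 0.001, 0.0], [0.0, 0.964, 0.267, -0.072], [-0.001, -0.267, 0.964, -0.149], [0.0, 0.0, 0.0, 1.0]]
paddle []
rocker_pivot []
trough [([149.5, 58.3], 0.84, [0.4418, 0.1574, 0.025]), ([228.9, 54.9], 0.72, [0.516, 0.1312, 0.025])]
gate [([194.8, 42.1], 0.95, [0.4973, 0.142, 0.08])]
[ 0.44574064 -6.96475006  0.39672398]
```

View pics/w1.png

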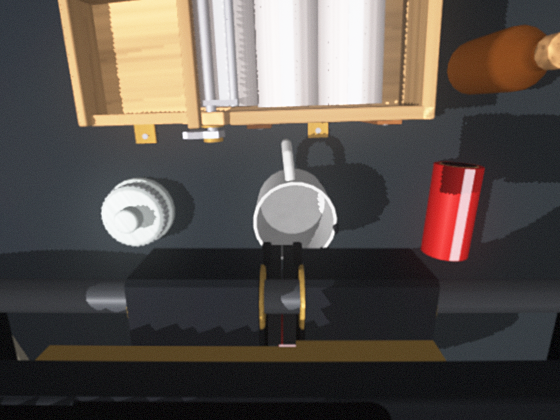

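The wrist view shows the crate edges running parallel to the tool's x. The paddle is out of view beyond the far wall, so I'll move most of the way and look again.

Request:
carry_out:
  rows:
    - [1,0,-1,0,0]
    - [1,0,-1,0,0]
    - [1,0.1,-1,0,0]
    - [1,0.1,-1,0,0]
    - [1,0.1,-0.4,0,0]
    - [1,0,0,0,0]

```text
time: 3.93
ee_pos: [0.5784, 0.1211, 0.2615]
eef_rot: [0.98, -0.199, 0.004, 0.002]
ft_force: [-0.6, -0.4, 0.1]
width: 0.0004
```

Run:
```python
from h import *
s=read_state();print(s['time'],s['ee_pos'])
cv2.imwrite('pics/w2.png',camera('wrist'))
for q,z in(('paddle',.172),('rocker_pivot',.12),('trough',.025),('gate',.08)):
    print(q,[(np.round(a['xy'],1).tolist(),round(a['conf'],2),np.round(wr(a['xy'],z,s),4).tolist()) for a in pinpoint(q,'wrist')[:2]])
print([np.round(a['box'],1) for a in recognise('paddle','wrist')])
```

```text
3.9333 [0.57835963 0.12114779 0.26152879]
paddle [([273.8, 95.0], 0.86, [0.6057, 0.195, 0.172]), ([443.9, 186.8], 0.69, [0.6877, 0.0961, 0.172])]
rocker_pivot []
trough [([152.4, 193.1], 0.7, [0.4444, 0.1573, 0.025])]
gate [([190.9, 207.2], 0.9, [0.4942, 0.1355, 0.08])]
[array([236.6, 153.4, 152.9, 189.2])]
```

View pics/w2.png

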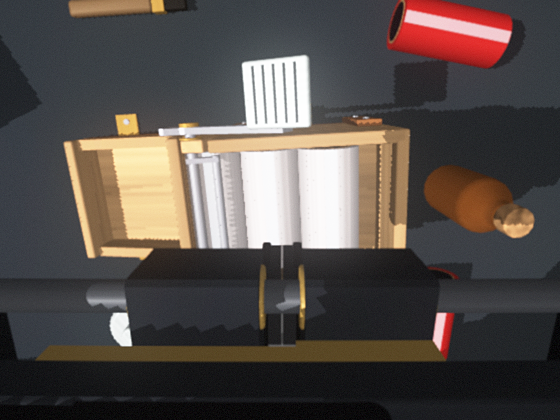

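The paddle is at wrist px (277,92), which gives world (0.607, 0.193). That agrees with the stereo fix to within about 4 mm. I'll move above it and down to just clear.

Request:
carry_out:
  rows:
    - [1,0,-0.9,0,0]
    - [1,0,-0.9,0,0]
    - [1,0,-0.7,0.2,0]
    - [1,0,0,0.8,0]
    - [1,0,0,0.6,0]
    - [1,0,0,0,0]
    - [1,0,0,0,0]

```text
time: 4.82
ee_pos: [0.6103, 0.1789, 0.2153]
eef_rot: [0.978, -0.208, 0.007, 0.005]
ft_force: [-0.6, 0.3, 0.5]
width: 0.0003
```

Run:
```python
from h import *
s=read_state();print(s['time'],s['ee_pos'],todo([.607,.193,.195],s))
a=camera('side');cv2.imwrite('pics/s2.png',cv2.resize(a[100:350,130:400],None,fx=2.4,fy=2.4))
```

```text
4.8167 [0.610263   0.17885719 0.21534155] [-0.30224871 -0.39050983  0.67080219]
```

View pics/s2.png

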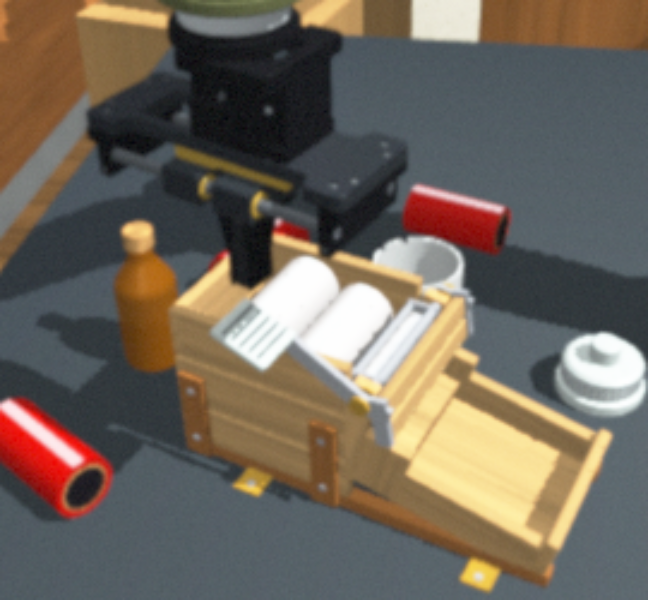

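Run:
```python
from h import *
for P in([.610,.179,.201],[.607,.193,.172],[.607,.193,.178]): 
    for c in('side','top'): p=proj(c,P)[0]; print(P,c,p,(p-[130,100])*2.4)
```

```text
[0.61, 0.179, 0.201] side [235.02531333 215.38802011] [252.060752   276.93124826]
[0.61, 0.179, 0.201] top [197.94035439 189.99429357] [163.05685054 215.98630457]
[0.607, 0.193, 0.172] side [236.03167084 235.43121802] [254.47601003 325.03492326]
[0.607, 0.193, 0.172] top [193.81325241 193.47286826] [153.15180577 224.33488383]
[0.607, 0.193, 0.178] side [235.7952102  232.44637634] [253.90850447 317.87130321]
[0.607, 0.193, 0.178] top [193.10357807 193.13319173] [151.44858736 223.51966014]
```

Request:
carry_out:
  rows:
    - [1,-0.3,-0.4,0,0]
    - [1,0,0,0,0]
    - [1,0,0,0,0]

```text
time: 5.12
ee_pos: [0.6083, 0.1905, 0.2187]
eef_rot: [0.978, -0.21, 0.009, 0.005]
ft_force: [0.1, -0.4, 0.4]
width: 0.0003
```

Request:
carry_out:
  rows:
    - [1,0,-0.1,0.3,0]
    - [1,0,0,0.3,0]
    - [1,0,0,0.3,0]
    - [1,0,0,0.2,0]
    - [1,0,0,0.2,0]

```text
time: 5.53
ee_pos: [0.613, 0.1906, 0.18]
eef_rot: [0.977, -0.212, 0.013, 0.004]
ft_force: [1.2, -1.1, 4.0]
width: 0.0006
```

Request:
carry_out:
  rows:
    - [1,0.05,0,0.3,0]
    - [1,0.05,0,0.3,0]
    - [1,0.05,0,0.3,0]
    - [1,0,0,0.25,0]
    - [1,0,0,0.2,0]

```text
time: 5.95
ee_pos: [0.6215, 0.1873, 0.1376]
eef_rot: [0.977, -0.213, 0.015, 0.003]
ft_force: [-5.7, -1.6, 20.3]
width: 0.0003
```

Request:
carry_out:
  rows:
    - [1,0,0,0.1,0]
    - [1,0,0,0.1,0]

```text
time: 6.12
ee_pos: [0.6215, 0.1874, 0.133]
eef_rot: [0.977, -0.213, 0.015, 0.003]
ft_force: [-7.7, -4.2, 24.5]
width: 0.0006
```

Run:
```python
from h import *
s=read_state();print(s['time'],s['ee_pos'],s['ft_force'])
a=camera('side');cv2.imwrite('pics/s3.png',cv2.resize(a[100:350,130:400],None,fx=2.4,fy=2.4))
```

```text
6.1167 [0.62154505 0.18741887 0.13300739] [-7.73106263 -4.24391763 24.4584029 ]
```

View pics/s3.png

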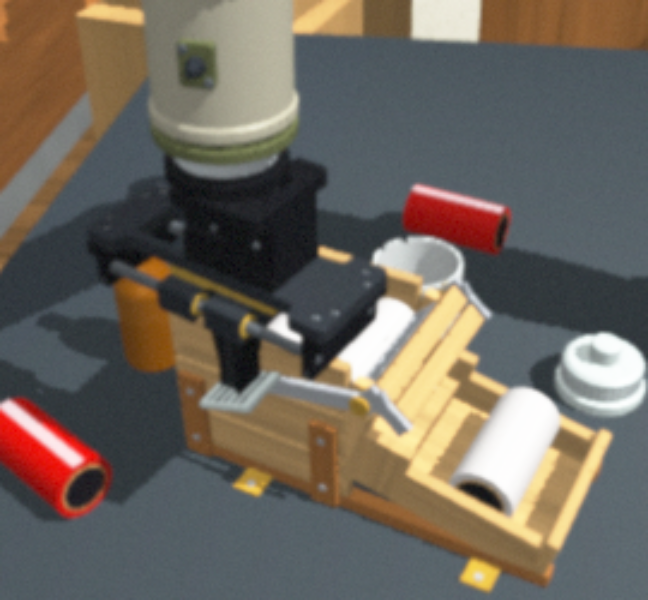

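Roll 1 is lying in the trough at crop px (510,450), the gate is up, and the other rolls are held back. Now I'll let the paddle rise fully.

Request:
carry_out:
  rows:
    - [1,0,0,-0.3,0]
    - [1,0,0,-0.5,0]
    - [1,-0.1,0,-0.5,0]
    - [1,-0.1,0,-0.5,0]
    - [1,-0.15,0,-0.5,0]
    - [1,-0.15,-0.1,-0.5,0]
    - [1,0,0,-0.4,0]
    - [1,0,0,0,0]
    - [1,0,0,0,0]
    - [1,0,0,0,0]
    - [1,0,0,0,0]
    - [1,0,0,0,0]
    - [1,0,0,0,0]
    - [1,0,0,0,0]
    - [1,0,0,0,0]
    - [1,0,0,0,0]
    - [1,0,0,0,0]
    - [1,0,0,0,0]
    - [1,0,0,0,0]
    - [1,0,0,0,0]

```text
time: 7.83
ee_pos: [0.6002, 0.1967, 0.2227]
eef_rot: [0.977, -0.212, 0.007, 0.007]
ft_force: [-0.8, 0.8, 0.6]
width: 0.0005
```

Run:
```python
from h import *
s=read_state();print(s['time'],s['ee_pos'],s['eef_rot'],s['ft_force'],todo([.607,.193,.215],s))
a=camera('side');cv2.imwrite('pics/s4.png',cv2.resize(a[100:350,130:400],None,fx=2.4,fy=2.4))
```

```text
7.8333 [0.60021946 0.1967237  0.22273406] [ 0.97720113 -0.21208357  0.00697427  0.00706263] [-0.7554913   0.7977439   0.58860406] [0.25281375 0.01644317 0.26223538]
```

View pics/s4.png

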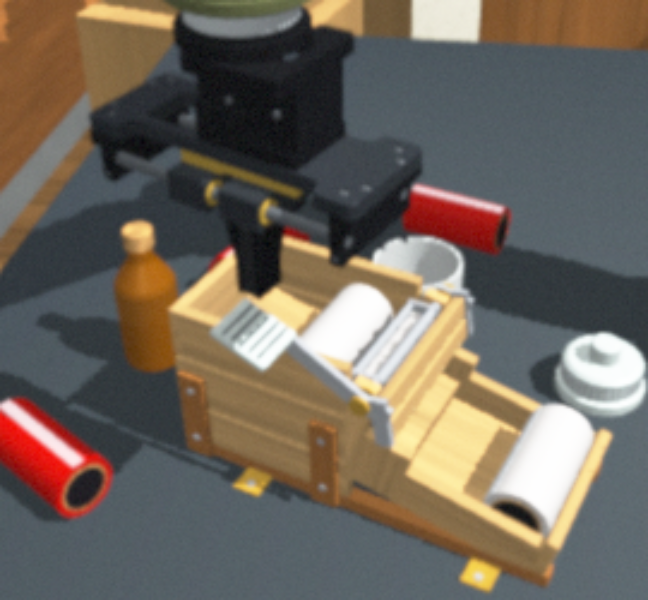

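The paddle is fully back up, the gate is shut and roll 1 rests at the trough lip. Roll 3 shows behind the hold-back bar, so roll 2 is at the gate. Second press.

Request:
carry_out:
  rows:
    - [1,0.25,0,0.3,0]
    - [1,0,0,0.3,0]
    - [1,0,0,0.3,0]
    - [1,0,0,0.3,0]
    - [1,0,0,0.2,0]
    - [1,0,0,0.3,0]
    - [1,0.05,0,0.3,0]
    - [1,0.05,0,0.3,0]
    - [1,0,0,0.25,0]

```text
time: 8.63
ee_pos: [0.6156, 0.1904, 0.1423]
eef_rot: [0.977, -0.213, 0.011, 0.005]
ft_force: [0.7, -1.4, 13.9]
width: 0.0007
```

Request:
carry_out:
  rows:
    - [1,0.1,0,0.25,0]
    - [1,0,0,0.15,0]
    - [1,0,0,0.1,0]
    - [1,0,0,0.05,0]
    - [1,0,0,0.05,0]
    - [1,0,0,0.05,0]

```text
time: 9.13
ee_pos: [0.619, 0.1904, 0.131]
eef_rot: [0.977, -0.213, 0.013, 0.005]
ft_force: [-6.6, -4.0, 20.1]
width: 0.0008
```

Run:
```python
from h import *
s=read_state();print(s['time'],s['ee_pos'],s['ft_force'])
a=camera('side');cv2.imwrite('pics/s5.png',cv2.resize(a[100:350,130:400],None,fx=2.4,fy=2.4))
```

```text
9.1333 [0.61902687 0.19035761 0.13103925] [-6.55938959 -3.96176027 20.05548099]
```

View pics/s5.png

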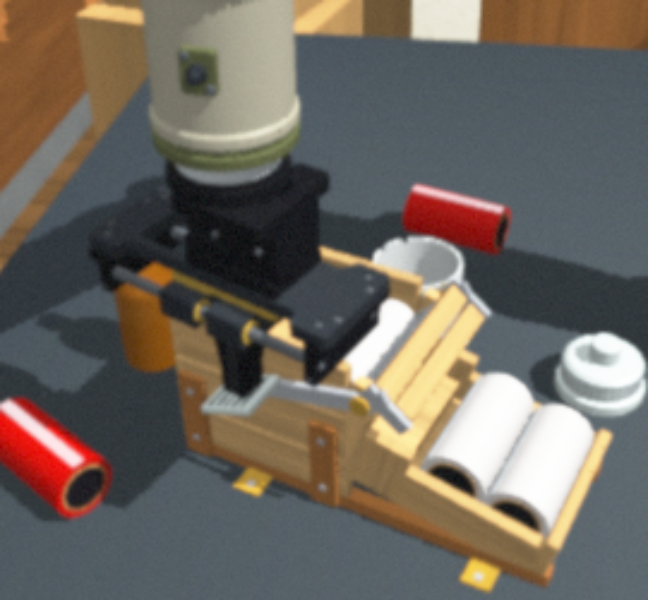

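Both rolls are in the trough at crop px (480,430) and (540,465), and roll 3 is held behind the bar. I'll release the paddle and clear away upwards.

Request:
carry_out:
  rows:
    - [1,0,0,-0.3,0]
    - [1,0,0,-0.5,0]
    - [1,-0.1,0,-0.5,0]
    - [1,-0.1,0,-0.5,0]
    - [1,-0.1,0,-0.5,0]
    - [1,-0.1,0,-0.5,0]
    - [1,0,0,-0.6,0]
    - [1,0,0,-0.6,0]
    - [1,0,0,-0.5,0]
    - [1,0,0,0,0]
    - [1,0,0,0,0]
    - [1,0,0,0,0]
    - [1,0,0,0,0]
    - [1,0,0,0,0]
    - [1,0,0,0,0]
    - [1,0,0,0,0]
    - [1,0,0,0,0]
    - [1,0,0,0,0]
    - [1,0,0,0,0]
    - [1,0,0,0,0]

```text
time: 10.85
ee_pos: [0.597, 0.199, 0.2613]
eef_rot: [0.978, -0.211, 0.005, 0.009]
ft_force: [-0.2, -0.2, -0.6]
width: 0.0005
```

Run:
```python
from h import *
s=read_state();print(s['time'],s['ee_pos'],s['ft_force'])
a=camera('side');cv2.imwrite('pics/s6.png',cv2.resize(a[100:400,130:450],None,fx=2,fy=2))
camera('top')
for q in('roll_1','paddle','clamp','bottle','brush'):
    print(q,[[(np.round(a['xy'],1).tolist(),round(a['conf'],2)) for a in pinpoint(q,c)[:6]] for c in('top','side')])
X=lambda *p: [round(float(v),3) for v in p]
```

```text
10.85 [0.59696355 0.19896761 0.26130252] [-0.17858465 -0.15794352 -0.62702235]
roll_1 [[([383.7, 248.9], 0.98), ([231.9, 237.9], 0.94), ([215.8, 293.1], 0.9), ([210.1, 120.8], 0.79), ([341.4, 164.9], 0.75), ([226.9, 266.9], 0.57)], [([146.2, 290.3], 0.97), ([353.8, 296.9], 0.9), ([326.9, 283.4], 0.78), ([290.6, 257.8], 0.69), ([324.2, 190.9], 0.69), ([239.2, 204.5], 0.6)]]
paddle [[([191.2, 193.0], 0.98)], [([236.0, 237.7], 0.98)]]
clamp [[([213.9, 294.2], 0.25)], [([380.4, 259.6], 0.96)]]
bottle [[([282.7, 136.9], 0.78), ([227.4, 271.3], 0.68), ([230.1, 248.7], 0.36), ([230.9, 238.5], 0.21)], [([193.8, 250.0], 0.69)]]
brush [[([279.0, 137.6], 0.69), ([290.1, 310.9], 0.27)], [([279.0, 384.1], 0.77)]]
```

View pics/s6.png

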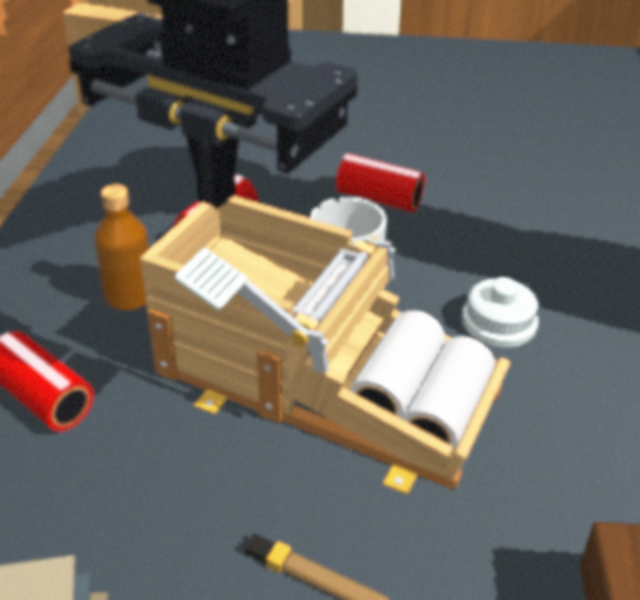

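```bash
python3 -c "
from h import *
print(tri([231.9,237.9],[290.6,257.8]));print(close_job())"
```

```text
(array([0.52473669, 0.13366372, 0.083558  ]), [0.0009, 0.0009])
the job is handed in; nothing more can be done
None
```

I pressed the paddle down twice with the shut fingertips, letting it come fully back up after each press. The job was handed in at about 11 s of the 58 s allowed, with the arm clear above the crate.

**Last checks:**
- **Rolls 1 and 2:** the side picture shows both lying in the trough.
- **Roll 3:** it is at the closed gate. I measured its centre at (0.525, 0.134, 0.084), which is about 84 mm high against the 86 mm expected.
- **Paddle:** it is back at its rest position.
- **Bystanders:** the bottle and brush re-measured in the side view at their first positions. The clamp and cup look unmoved in the pictures.

**Disagreements and limits:**
- **Press force:** near the stop the vertical force read 20–25 N, well above the 5 N quoted, because the fingers were pushing against the hard stop. That is still below the 40 N limit.
- **Top view:** with the arm in the way, the networks gave some wrong hits for clamp, bottle and brush there, so I relied on the side view.

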